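# Set and lock the purge gas flow, then hold the dead-man plunger

## Robot

A 6-joint arm with a two-finger parallel gripper is mounted at the origin on the work surface. World frame = base frame: x ahead of the robot, y to its left, z up, the work surface at z = 0. Lengths are in m, angles in degrees, forces in N, time in s.
With the tool pointing down it reaches from about 0.4 to 0.825 m from the base axis. Payload 7 kg.
Tool frame: the origin (TCP) lies between the finger pads; the fingertips stand 19 mm ahead of it and the grasp point (between the pads) is the TCP; z points along the fingers, y is the line along which they close (so a half turn about z gives the same grasp; the last joint's range is limited). The gripper opens to 88 mm and grips with 3 to 60 N. Pads are 19 mm wide; open, the fingers measure 130 mm over their backs; the gripper's body (78 mm by 193 mm) begins 47 mm behind the grasp point.
Start: joints at [-47.321, 20.546, 0.682, 0, -70.136, -16.507], TCP at [0.298, -0.606, 0.246] pointing down, gripper open.
Joint ranges: [-176.03, 176.03], [-82.01, 121.73], [-58.28, 71.71], [-173.87, 95.51], [-174.79, -0.11], [-173.66, 173.66]. Speed limits (degrees/s): [136.94, 136.94, 172.46, 180, 180, 180].

## Interface

Orientations are given as [roll, pitch, yaw] about the fixed x, y, z axes, in that order (R = Rz(yaw) Ry(pitch) Rx(roll)).
In Python, from plant import get_obs, snapshot, close_job, spot_in, spot_point gives the robot as it stands.
- The arm moves only by the tool play_rows, never from a script. Its argument "plan" is a list of rows, each a list of 6 numbers: the shift along the tool's x, y, z in cm, then the turn, a rotation vector about the tool's x, y, z in degrees. A call has 1 to 20 rows; each row shifts and turns the commanded pose from where the row before left it, along the tool's axes as they then stand; what a row does not reach is not made up. A row lasts 1/12 s, in which the tool goes at most 41.7 mm and 7.16 degrees, less where a joint would pass 70% of its speed; a pose out of reach is approached as far as the arm can. A call is refused whole if a number of a shift passes 4.17 or a number of a turn 7.16, either way. A call with a gripper value outside its range is refused whole. "grip" is the finger opening in cm, from 0 to 8.76, set as the call begins (left out, the last holds). The fingers move at their own pace and stop on an object; the grip force is fixed at half the most. Time passes only in rows, so rows that do not move let the fingers close. It gives the time, the measured TCP pose, the force, the opening and the grip force at its end, in the units of the state.
- get_obs(): the state, without advancing time (a new reading comes with each control period).
- snapshot(name): name is "scene" or "side" or "wrist"; returns a dict with "frame" (480x640x3 uint8, red, green, blue), "fx", "fy", "cx", "cy" (pixels), "position" and "attitude" of the camera in the world. Camera axes: x right, y down, z forward; pixel columns grow to the right and rows downward; lengths in m; the calibration is good to about 2 mm. A picture is of the moment at which its call begins. There is no depth.
- close_job(): hands the job in; it is judged then, once.
Trained networks look in the newest picture that a camera, given by its name, has taken for a name from the list of things; names that differ only in an ending like _2 or _b are one class to them, and where a whole thing is asked for, a point or a joint stands for the part that bears it (a point fixed in the world has none). Each returns a list of dicts, best first, with "score" (0 to 1); they miss things now and then, are a little off and sometimes report something else, mostly with a low value. They report only what shows in the picture. A call takes as long as a camera call. They do not tell look-alikes from the thing itself.
- spot_in(camera, thing): "position" ([x, y, z] in m, in world coordinates, good to about 4 mm: the middle of the surface that is visible of it).
- spot_point(camera, thing): "position" ([x, y, z] in m, in world coordinates, good to about 4 mm: a listed point, or the origin of a listed thing).
The state is a dict: "clock": time; "joint_pos": joint angles; "qvel": joint speeds; "tau": joint torques, N m; "tool_pos": TCP position; "orientation": TCP orientation; "force": force on the tool from outside, world axes, zero at the start; "moment": the same for the moment, N m; "opening": finger opening in m; "gripper_force": force on a finger pad.
Only numpy, scipy, OpenCV 4.12 (cv2) and the standard library are available. Lean on these libraries where they do the work, as an engineer would, in place of code of your own. Each camera call takes 0.05 s, during which the arm holds its last target. There are 200 camera calls.

## Task

Blow out the rotor chamber with dry gas: turn the black regulator knob on the grey console until its pointer is at the white T-shaped mark, then slide the aluminium guard fully home over the knob to lock the setting. Then press the spring-loaded plunger on top of the round chamber down until the top of its head is level with the top of the thin steel gauge post beside it, and keep it there: finish while still holding it down at that level, and leave the other things on the bench alone.

Things in the scene. Friction and masses are not known exactly. Their poses are not given: they have to be found in the camera images.
- console: grey regulator console, a fixed box 130 (x) x 280 (y) x 50 mm high with the knob and the guard on its flat top; origin at the centre of its underside, z up. The knob's axis stands at console x 0, y -65 mm. The console and the chamber may change sides.
- knob_grip (a point): point on the axis of the black knob, 24 mm above the console top (74 mm above the bench). It is a skirt disc 56 mm across, 6 mm thick, with a bar grip on it 14 mm thick and 28 mm high (6 to 34 mm above the console top), reaching from 26 mm behind the axis to 16 mm ahead of it; a narrower nose 6 mm thick goes on to 27 mm ahead and is the pointer (white line on top). Its x axis lies along the bar towards the pointer, z up.
- knob (a joint): knob angle, rad, growing clockwise seen from above, range 0 to 2.0. At 0 the pointer stands 0.95 rad anticlockwise (from above) of the console's +x axis. It stays where it is left; friction about 0.06 N m.
- mark: flat white T-shaped set mark on the console top beside the knob, 30 to 52 mm from the knob's axis (crossbar 20 mm wide at the outer end), 3 mm high, fixed; its place on the scale varies, always clockwise of the pointer's start. Origin on the knob's axis at the console top; x points from that axis to the mark, z up. The knob is set when knob_grip's x axis points the same way.
- guard_fin (a point): centre of the black fin on the aluminium guard, a box 76 x 76 mm, 40 mm high above the console top, open below and towards the knob, with thin flanges at its foot; it slides in the console's -y direction over the knob. The fin on its roof is 36 mm along console x, 12 mm thick along y, 24 mm high (this point at mid-height, 102 mm above the bench). Axes as the console's.
- guard (a joint): slide of the guard, m: 0 is the far end of its track (guard centre at console y +70 mm), 0.135 is fully home against its stop, centred over the knob. At the start it stands at 0 to 0.015. Friction about 2 N; it stays where it is left.
- chamber: round grey rotor chamber with a black lid, 176 mm across, lid top 108 mm above the bench, fixed, with a bright handrail around its +x side (reaching 111 mm from the axis, 75 mm up); origin at the centre of its underside, z up. The plunger stands on its axis in a steel collar 42 mm across whose top is 123 mm above the bench.
- plunger: spring-loaded dead-man plunger on the chamber's axis: a flat black head 40 mm across and 12 mm thick on a 16 mm steel stem. Origin at the centre of the head's top face, z up; 169 mm above the bench when released. It moves straight down up to 30 mm; it pushes back with 3 N at first and 0.3 N more per mm (about 8 N at the level wanted, 16 mm down), and springs back when let go.
- gauge_top (a point): centre of the flat top of the fixed steel gauge post, 12 mm thick, standing on the lid 45 mm from the plunger's axis (chamber +x side), top 153 mm above the bench: the level for the top of the plunger's head.
- rotor: black flanged rotor with a neck, 112 mm across, 56 mm high, standing loose on the bench beyond the work; leave alone. Origin at the centre of its underside.
- bottle: amber bottle, 60 mm across, 120 mm high, standing loose; leave alone. Origin at the centre of its underside.
- rack: white tube rack, 60 x 120 x 48 mm, loose; leave alone. Origin at the centre of its underside.
- dish: closed white culture dish, 86 mm across, 15 mm high, lying loose to the left of the work; leave alone. Origin at the centre of its underside.
Things that resemble listed ones, but are neither listed nor needed, are in the scene too. What is shaped like the chamber but blue or yellow is not meant.

How it is judged:
By the outcome, as a careful person would: the job done as asked, in the order asked, and still so for the second after the job is handed in, while the arm keeps its last pose, push and grip.
It also fails if it takes over 58 s, if anything falls off the work surface, if the arm or the gripper's body presses on something with over 40 N, if the wrist force passes 120 N, or if a joint passes its speed limit or range.

## Working session

There is one attempt and no reset: what is moved stays moved. The work goes in short steps, Python scripts to look and compute and a tool call to move; the robot and the scene stay as the last step left them, time stands still between calls to the robot, and variables do not carry over. Pictures are saved under pics/ and viewed, at most 10 in all, crops included, and the job is handed in when it is done.

Besides the shell and the picture viewer there is one more tool, called after "Request:" as name(argument=value, ...) on one line, values as JSON. play_rows: Moves the arm, as the interface text tells. Its arguments: {"type":"object","properties":{"plan":{"type":"array","items":{"type":"array","items":{"type":"number"}}},"grip":{"type":"number"}},"required":["plan"]}

```bash
mkdir -p pics; cat > h.py <<'E'
import numpy as np, cv2
from plant import *
def save(cam,fn,crop=None,scale=1):
    s=snapshot(cam); f=s["frame"]
    if crop: f=f[crop[1]:crop[3],crop[0]:crop[2]]
    if scale!=1: f=cv2.resize(f,None,fx=scale,fy=scale,interpolation=cv2.INTER_CUBIC)
    cv2.imwrite("pics/"+fn,cv2.cvtColor(f,cv2.COLOR_RGB2BGR)); return s
E
python3 - <<'E'
from h import *
np.set_printoptions(precision=3,suppress=True)
for c in ["scene","side"]:
    s=save(c,c+"1.png"); print(c,s["fx"],s["cx"],s["cy"],s["position"],s["attitude"])
    for t in ["console","knob_grip","mark","guard_fin","chamber","plunger","gauge_top","bottle","rack","rotor","dish"]:
        print(t,[(np.round(r["position"],3).tolist(),round(r["score"],2)) for r in spot_point(c,t)])
print(get_obs())
E
```

```text
scene 572.8875925024186 327.014476858832 241.82842122594502 [ 1.572 -0.227  0.859] [-123.688   -1.26    74.276]
console [([0.559, -0.249, 0.0], 0.62)]
knob_grip [([0.554, -0.313, 0.077], 0.6)]
mark [([0.552, -0.312, 0.05], 0.53)]
guard_fin [([0.572, -0.187, 0.104], 0.67)]
chamber [([0.506, 0.221, -0.002], 0.82), ([0.325, -0.086, 0.001], 0.6), ([0.23, 0.304, -0.001], 0.58)]
plunger [([0.501, 0.224, 0.167], 0.82), ([0.232, 0.303, 0.168], 0.72), ([0.333, -0.089, 0.171], 0.67)]
gauge_top [([0.275, 0.322, 0.152], 0.97), ([0.548, 0.235, 0.148], 0.73), ([0.366, -0.069, 0.155], 0.62)]
bottle [([0.745, 0.199, 0.0], 0.75), ([0.771, 0.012, 0.001], 0.74), ([0.752, -0.17, -0.002], 0.19)]
rack [([0.75, -0.174, -0.002], 0.78)]
rotor [([0.77, 0.01, 0.001], 0.7), ([0.504, 0.223, 0.167], 0.18)]
dish [([0.589, 0.495, 0.002], 0.67)]
side 602.3540286274467 322.17215449844053 236.4278981095495 [0.234 0.955 1.272] [-141.401   -0.215 -163.11 ]
console [([0.563, -0.25, 0.004], 0.62)]
knob_grip [([0.55, -0.318, 0.072], 0.72)]
mark [([0.505, 0.223, 0.169], 0.71)]
guard_fin [([0.566, -0.191, 0.104], 0.76)]
cham
[... 217 characters left out ...]
 -0.067, 0.153], 0.95), ([0.547, 0.239, 0.15], 0.9), ([0.267, 0.322, 0.156], 0.78)]
bottle [([0.742, 0.199, 0.002], 0.71)]
rack [([0.752, -0.168, 0.004], 0.55)]
rotor [([0.777, 0.011, 0.003], 0.71)]
dish [([0.578, 0.492, -0.003], 0.57)]
{'clock': 1.2, 'joint_pos': array([-47.322,  20.547,   0.682,   0.001, -70.136, -16.505]), 'qvel': array([ 0.066,  0.006,  0.086,  0.098, -0.043,  0.067]), 'tau': array([  0.001, -58.241,  29.331,   7.003,   0.013,  -0.   ]), 'tool_pos': array([ 0.298, -0.606,  0.246]), 'orientation': array([ 179.999,   -0.001, -153.826]), 'force': array([-0.609, -1.14 ,  0.221]), 'moment': array([ 0.013, -0.042, -0.029]), 'gripper_force': 0.0, 'opening': 0.08749411243271414}
```

View both.

View pics/scene1.png

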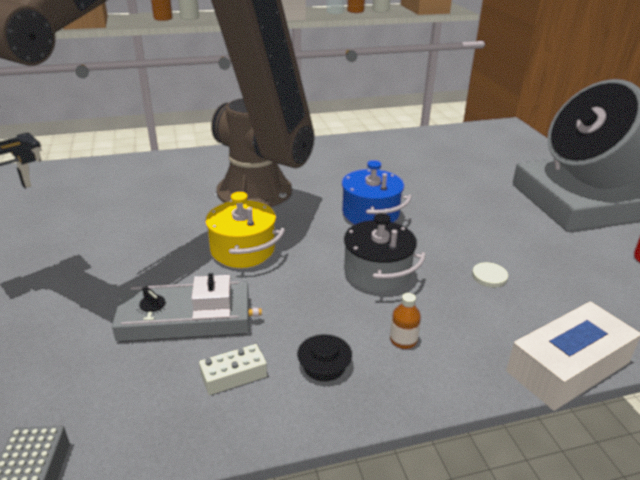

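View pics/side1.png

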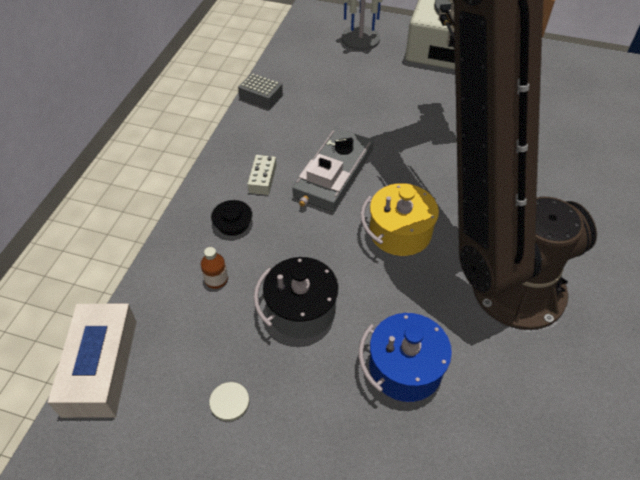

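Candidates (scene): the chamber is the grey one with black lid at (380,255); look-alikes are yellow (242,235) and blue (373,197). The console is the only one, at (183,310), with knob (150,300) and guard (212,293); the white tube rack is at (233,368), with a dark rack at (30,455). First I'll go above the knob for a close wrist view.

Request:
play_rows(plan=[[0,0,0,0,0,-5.2],[0,0,0,0,0,-5.2],[0,0,0,0,0,-5.2],[0,0,0,0,0,-5.2],[-3,0.1,0,0,0,0],[-3,0.1,0,0,0,0],[-3,0.1,0,0,0,0],[-3,0.1,0,0,0,0],[-3,0.1,0,0,0,0],[-3,0.1,0,0,0,0],[-3,0.1,0,0,0,0],[-3,0.1,0,0,0,0],[-3,0.1,0,0,0,0],[-3,0.1,0,0,0,0],[-3,0.1,0,0,0,0],[-3,0.1,0,0,0,0],[-2.4,0,0,0,0,0],[0,0,0,0,0,0]], grip=5)

```text
clock: 2.7
tool_pos: [0.5537, -0.314, 0.2454]
orientation: [-180.0, 0.0, -132.8]
force: [-0.5, -0.3, 0.3]
opening: 0.0499
gripper_force: 0.0
```

```bash
python3 - <<'E'
from h import *
o=get_obs();print(o["clock"],o["tool_pos"],o["orientation"],o["joint_pos"])
s=save("wrist","w1.png"); print(s["fx"],s["fy"],s["cx"],s["cy"],s["position"],s["attitude"])
for t in ["console","knob_grip","mark","guard_fin"]:
    print(t,[(np.round(r["position"],4).tolist(),round(r["score"],2)) for r in spot_point("wrist",t)],[(np.round(r["position"],4).tolist(),round(r["score"],2)) for r in spot_in("wrist",t)])
E
```

```text
2.7 [ 0.55365026 -0.31401823  0.24542577] [-1.79974917e+02  3.20981507e-02 -1.32847510e+02] [-1.20319144e+01  1.69442051e+01 -4.53693709e+00 -1.58196437e-02
 -6.84808733e+01 -3.08098050e+01]
419.4096698917517 419.4096698917517 326.0268339438324 239.4202557265968 [ 0.4986381  -0.37296366  0.38378895] [1.62785717e+02 7.90089120e-02 1.37145503e+02]
console [([0.5606, -0.2481, 0.0], 0.74)] [([0.5478, -0.297, 0.0507], 0.93)]
knob_grip [([0.5453, -0.3131, 0.0742], 0.66)] [([0.5421, -0.3158, 0.0592], 0.91), ([0.7289, -0.1968, 0.0313], 0.29)]
mark [] [([0.5913, -0.3191, 0.0514], 0.92), ([0.5488, -0.315, 0.0578], 0.72)]
guard_fin [] [([0.5324, -0.2097, 0.0567], 0.63)]
```

View pics/w1.png

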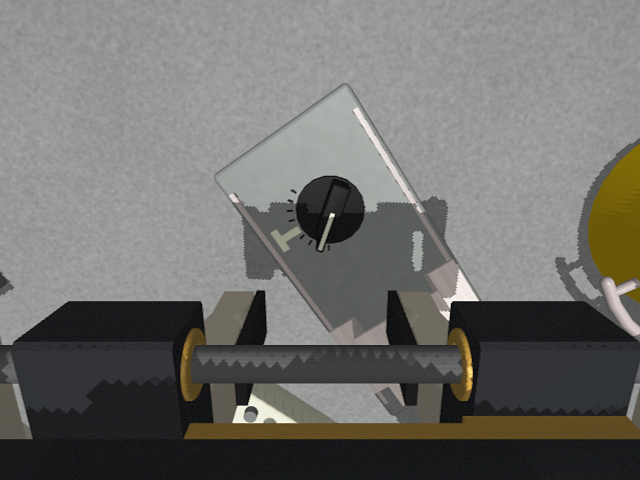

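Wrist view: knob disc centred at (330,209), white pointer line from (332,215) to (320,250), T mark at about (285,239), guard at the lower right (about 410,310), partly hidden by the fingers.

```bash
cat >> h.py <<'E'
from scipy.spatial.transform import Rotation as Ro
def toworld(s,uv,z):
    R=Ro.from_euler("xyz",s["attitude"],degrees=True).as_matrix()
    uv=np.atleast_2d(np.array(uv,float)); d=np.c_[(uv[:,0]-s["cx"])/s["fx"],(uv[:,1]-s["cy"])/s["fy"],np.ones(len(uv))]@R.T
    p=np.array(s["position"]); return p+d*((z-p[2])/d[:,2])[:,None]
E
python3 - <<'E'
from h import *
np.set_printoptions(precision=4,suppress=True)
s=snapshot("wrist"); f=s["frame"]
k=toworld(s,[[330.5,209.5]],.056)[0]; print("knob",k)
c=toworld(s,[[347,84],[215,178]],.05); print(c, np.linalg.norm(c[1]-c[0]), "console x dir", np.degrees(np.arctan2(*(c[1]-c[0])[1::-1])))
def blob(x0,y0,x1,y1,z):
    g=f[y0:y1,x0:x1].astype(int); m=(g[...,0]-g[...,2]>12)&(g[...,0]>120)
    m=cv2.connectedComponentsWithStats(m.astype(np.uint8)); i=1+np.argmax(m[2][1:,4]); y,x=np.where(m[1]==i)
    P=toworld(s,np.c_[x+x0,y+y0],z)[:,:2]; return P,(x.mean()+x0,y.mean()+y0,len(x))
for n,a in [("mark",(262,222,304,258,.053)),("ptr",(312,205,342,256,.084))]:
    P,i=blob(*a); d=P.mean(0)-k[:2]; u,sv,v=np.linalg.svd(P-P.mean(0)); v=v[0]*np.sign(v[0]@d)
    print(n,i,P.mean(0),np.linalg.norm(d),"dir from axis",np.degrees(np.arctan2(d[1],d[0])),"pca",np.degrees(np.arctan2(v[1],v[0])),sv)
E
```

```text
knob [ 0.5451 -0.3183  0.056 ]
[[ 0.4715 -0.3792  0.05  ]
 [ 0.5958 -0.399   0.05  ]] 0.1258385555753843 console x dir -9.063537182179024
mark (np.float64(285.2278911564626), np.float64(243.24149659863946), 294) [ 0.5925 -0.3224] 0.047559641592032964 dir from axis -4.963954158320205 pca -10.345452520158508 [0.1097 0.076 ]
ptr (np.float64(326.0495867768595), np.float64(237.43801652892563), 121) [ 0.5579 -0.3098] 0.015359684626137422 dir from axis 33.51173126776709 pca 27.895944907389012 [0.0932 0.0077]
```

```bash
cat >> h.py <<'E'
def tproj(s,P):
    R=Ro.from_euler("xyz",s["attitude"],degrees=True).as_matrix(); q=(P-np.array(s["position"]))@R
    return np.c_[q[:,0]/q[:,2]*s["fx"]+s["cx"],q[:,1]/q[:,2]*s["fy"]+s["cy"]]
E
python3 - <<'E'
from h import *
np.set_printoptions(precision=4,suppress=True)
s=snapshot("wrist"); f=s["frame"]; g=f.astype(int)
# skirt: dark pixels near knob, ellipse via hull
m=np.zeros(f.shape[:2],np.uint8); m[165:255,285:375]=(g[165:255,285:375].max(-1)<62)
n,l,st,_=cv2.connectedComponentsWithStats(m); i=1+np.argmax(st[1:,4])
c=max(cv2.findContours((l==i).astype(np.uint8),0,1)[0],key=len); h=cv2.convexHull(c)
e=cv2.fitEllipse(h); P=toworld(s,c[:,0],.055)[:,:2]; print("ellipse",e,toworld(s,[e[0]],.056),st[i]); (cc,r)=cv2.minEnclosingCircle((toworld(s,h[:,0],.056)[:,:2]*1000).astype(np.float32)); print("circ",cc,r)
cv2.imwrite("pics/w1c.png",cv2.cvtColor(cv2.resize(f[160:270,250:390],None,fx=5,fy=5,interpolation=cv2.INTER_CUBIC),cv2.COLOR_RGB2BGR))
E
```

```text
ellipse ((329.2088928222656, 216.5858612060547), (66.86772918701172, 73.08198547363281), 21.642139434814453) [[ 0.5499 -0.3146  0.056 ]] [ 296  182   69   73 3488]
circ (551.627685546875, -312.4356384277344) 31.165430068969727
```

View pics/w1c.png

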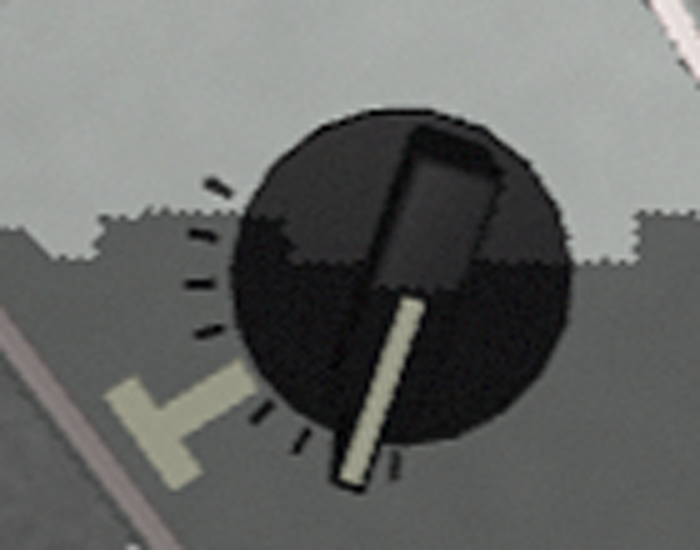

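Close crop (scale 5, offset 250,160): knob disc centre is at full-frame (330.4,215.2), pointer line from (332.4,220) to (320,257), T stem from (300,235.6) to crossbar centre (280.8,246.8). That is the black knob with the T, as described.

```bash
python3 - <<'E'
from h import *
np.set_printoptions(precision=4,suppress=True)
s=snapshot("wrist"); o=get_obs(); print(o["clock"],o["tool_pos"],o["orientation"],s["position"],s["attitude"])
k=toworld(s,[[330.4,215.2]],.056)[0]; p=toworld(s,[[332.4,220],[320,257]],.084); t=toworld(s,[[300,235.6],[280.8,246.8]],.053)
a=lambda v:np.degrees(np.arctan2(v[1],v[0]))
print("knob",k,"ptr",p,a(p[1]-p[0]),a(p[1]-k),"mark",t,a(t[1]-t[0]),a(t[1]-k),[np.linalg.norm((x-k)[:2]) for x in (*t,*p)])
E
```

```text
3.3 [ 0.5507 -0.3173  0.2456] [-179.9963    0.0016 -133.0613] [ 0.4954 -0.3761  0.3841] [162.815    0.0617 136.9174]
knob [ 0.5485 -0.3147  0.056 ] ptr [[ 0.5454 -0.3163  0.084 ]
 [ 0.5719 -0.3014  0.084 ]] 29.160570347913378 29.50320138578799 mark [[ 0.5791 -0.3186  0.053 ]
 [ 0.5975 -0.3225  0.053 ]] -12.016311218886392 -9.052781150072805 [np.float64(0.030799806423813473), np.float64(0.04959305828805245), np.float64(0.003493837374599945), np.float64(0.026933434574545844)]
```

Request:
play_rows(plan=[[0,0,0,0,0,6],[0,0,0,0,0,6],[0,0,0,0,0,5.8],[0.1,0.35,2,0,0,0],[0,0,3,0,0,0],[0,0,3,0,0,0],[0,0,3,0,0,0],[0,0,3,0,0,0],[0,0,1.6,0,0,0],[0,0,1,0,0,0],[0,0,0,0,0,0],[0,0,0,0,0,0],[0,0,0,0,0,0]])

```text
clock: 4.38
tool_pos: [0.5494, -0.3147, 0.0811]
orientation: [-179.9, 0.1, -150.8]
force: [0.3, 0.5, 0.2]
opening: 0.05
gripper_force: 0.0
```

Request:
play_rows(plan=[[0,0,0,0,0,0],[0,0,0,0,0,0],[0,0,0,0,0,0],[0,0,0,0,0,0],[0,0,0,0,0,0],[0,0,0,0,0,0]], grip=0.5)

```text
clock: 4.88
tool_pos: [0.5484, -0.3143, 0.0797]
orientation: [-180.0, 0.0, -150.8]
force: [-0.4, 0.2, -0.5]
opening: 0.0154
gripper_force: 0.0
```

Request:
play_rows(plan=[[0,0,0,0,0,0],[0,0,0,0,0,0],[0,0,0,0,0,0],[0,0,0,0,0,4.8],[0,0,0,0,0,4.8],[0,0,0,0,0,4.8],[0,0,0,0,0,4.8],[0,0,0,0,0,4.8],[0,0,0,0,0,4.8],[0,0,0,0,0,4.8],[0,0,0,0,0,4.8],[0,0,0,0,0,0],[0,0,0,0,0,0],[0,0,0,0,0,0],[0,0,0,0,0,0]])

```text
clock: 6.13
tool_pos: [0.5485, -0.3138, 0.0797]
orientation: [180.0, 0.0, 170.9]
force: [-1.1, 5.3, 5.0]
opening: 0.0136
gripper_force: 30.0
```

Request:
play_rows(plan=[[0,0,0,0,0,0],[0,0,0,0,0,0],[0,0,0,0,0,0],[0,0,0,0,0,0],[0,0,-3,0,0,0],[0,0,-4,0,0,0],[0,0,-4,0,0,0],[0,0,-3,0,0,0],[0,0,0,0,0,0],[0,0,0,0,0,0],[0,0,0,0,0,0],[0,0,0,0,0,0],[0,0,0,0,0,0]], grip=5)

```text
clock: 7.22
tool_pos: [0.5477, -0.3142, 0.218]
orientation: [180.0, -0.2, 170.8]
force: [0.2, -0.2, -0.5]
opening: 0.0496
gripper_force: 0.0
```

```bash
python3 - <<'E'
from h import *
s=snapshot("wrist"); o=get_obs(); print(o["clock"],o["tool_pos"],o["orientation"])
u=tproj(s,np.array([[.5485,-.3147,.056]]))[0]; print(u)
x,y=int(u[0])-65,int(u[1])-45
print("offset",x,y)
cv2.imwrite("pics/w2.png",cv2.cvtColor(cv2.resize(s["frame"][y:y+110,x:x+140],None,fx=5,fy=5,interpolation=cv2.INTER_CUBIC),cv2.COLOR_RGB2BGR))
E
```

```text
7.2667 [ 0.54783015 -0.3141952   0.21813809] [ 1.79987779e+02 -1.39328325e-01  1.70771669e+02]
[325.95155199 224.86675759]
offset 260 179
```

View pics/w2.png

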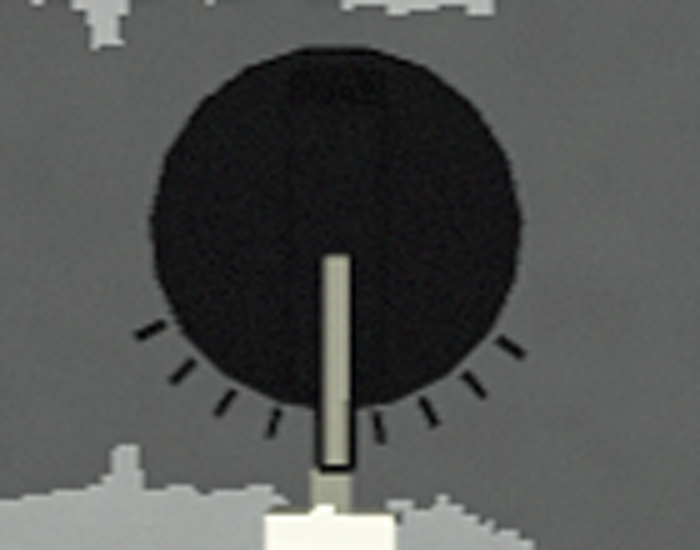

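Crop (scale 5, offset 260,179): pointer line at x≈336.5–337, disc centre x≈335.5, mark stem and crossbar centre x≈330. The pointer is aligned to within about 1° and needs about 1° more clockwise, so I'll regrip and trim.

Request:
play_rows(plan=[[0,0,3,0,0,0],[0,0,4,0,0,0],[0,0,4,0,0,0],[0,0,2,0,0,0],[0,0,0.8,0,0,0],[0,0,0,0,0,0],[0,0,0,0,0,0],[0,0,0,0,0,0]])

```text
clock: 7.93
tool_pos: [0.5496, -0.3148, 0.0833]
orientation: [-180.0, 0.1, 170.8]
force: [0.1, -0.3, 0.6]
opening: 0.05
gripper_force: 0.0
```

Request:
play_rows(plan=[[0,0,0,0,0,0],[0,0,0,0,0,0],[0,0,0,0,0,0],[0,0,0,0,0,0],[0,0,0,0,0,0],[0,0,0,0,0,0],[0,0,0,0,0,0],[0,0,0,0,0,0],[0,0,0,0,0,0],[0,0,0,0,0,0.6],[0,0,0,0,0,0.5],[0,0,0,0,0,0],[0,0,0,0,0,0],[0,0,0,0,0,0]], grip=0.5)

```text
clock: 9.1
tool_pos: [0.5485, -0.3138, 0.0818]
orientation: [180.0, 0.0, 169.7]
force: [-0.4, 5.9, 5.7]
opening: 0.0134
gripper_force: 30.0
```

Request:
play_rows(plan=[[0,0,0,0,0,0],[0,0,0,0,0,0],[0,0,0,0,0,0],[0,0,0,0,0,0],[0,0,-3,0,0,0],[0,0,-4,0,0,0],[0,0,-4,0,0,0],[0,0,-3,0,0,0],[0,0,-2,0,0,0],[0,0,0,0,0,0],[0,0,0,0,0,0],[0,0,0,0,0,0],[0,0,0,0,0,0]], grip=5)

```text
clock: 10.18
tool_pos: [0.5477, -0.3141, 0.24]
orientation: [180.0, -0.1, 169.7]
force: [0.5, 0.8, 0.0]
opening: 0.0498
gripper_force: 0.0
```

```bash
python3 - <<'E'
from h import *
s=snapshot("wrist"); o=get_obs(); print(o["clock"],o["tool_pos"],o["orientation"],o["joint_pos"])
u=tproj(s,np.array([[.5485,-.3147,.056]]))[0]
x,y=int(u[0])-65,int(u[1])-45
print("offset",x,y)
cv2.imwrite("pics/w3.png",cv2.cvtColor(cv2.resize(s["frame"][y:y+110,x:x+140],None,fx=5,fy=5,interpolation=cv2.INTER_CUBIC),cv2.COLOR_RGB2BGR))
for c in ["scene","side"]:
    snapshot(c)
    for t in ["guard_fin","knob_grip"]: print(t,[(np.round(r["position"],4).tolist(),round(r["score"],2)) for r in spot_point(c,t)])
E
```

```text
10.2333 [ 0.54774778 -0.31417259  0.24003754] [ 1.79985400e+02 -1.42370885e-01  1.69663604e+02] [-1.21607344e+01  1.67658111e+01 -5.50749253e+00 -1.08606972e-02
 -6.78694603e+01 -8.81715761e+01]
offset 260 172
guard_fin [([0.5685, -0.1875, 0.1044], 0.9), ([0.7503, -0.1708, 0.0006], 0.46)]
knob_grip [([0.5517, -0.3138, 0.0771], 0.66)]
guard_fin [([0.568, -0.1918, 0.1018], 0.91)]
knob_grip [([0.5499, -0.3153, 0.0691], 0.75)]
```

View pics/w3.png

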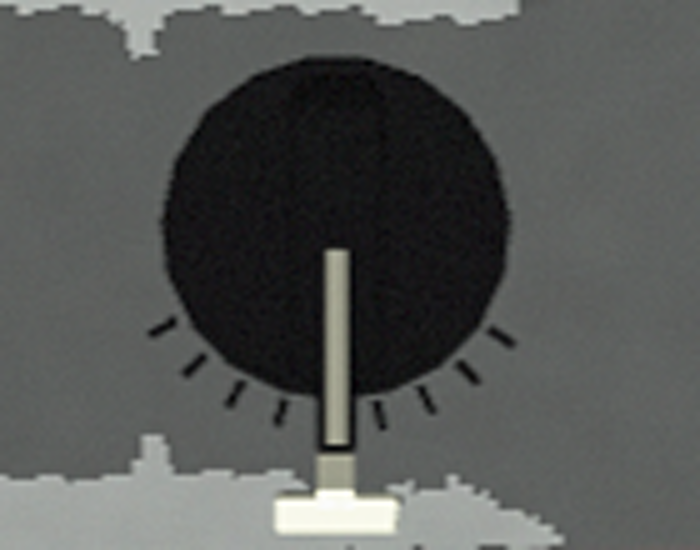

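Crop: pointer (x≈337), disc centre (336) and crossbar centre (336) are now collinear, so the knob is set. Next, grip the guard's fin.

Request:
play_rows(plan=[[0,2.5,0,0,0,-1.4],[0,3.3,0,0,0,0],[0,3.3,0,0,0,0],[-0.1,3.4,0,0,0,0],[0,0,2.5,0,0,0],[0,0,3.5,0,0,0],[0,0,3.5,0,0,0],[0,0,2,0,0,0],[0,0,1,0,0,0],[0,0,0,0,0,0],[0,0,0,0,0,0],[0,0,0,0,0,0],[0,0,0,0,0,0]])

```text
clock: 11.62
tool_pos: [0.5705, -0.1913, 0.1184]
orientation: [180.0, 0.2, 171.1]
force: [-0.3, 1.0, -0.1]
opening: 0.0503
gripper_force: 0.0
```

Request:
play_rows(plan=[[0,0,0,0,0,0],[0,0,0,0,0,0],[0,0,0,0,0,0],[0,0,0,0,0,0],[0,0,0,0,0,0],[0,0,0,0,0,0],[0,0,0,0,0,0],[0,0,0,0,0,0],[0,0,0,0,0,0],[0,0,0,0,0,0]], grip=0.4)

```text
clock: 12.45
tool_pos: [0.5694, -0.191, 0.1166]
orientation: [180.0, 0.0, 171.1]
force: [0.7, 1.5, 2.5]
opening: 0.0114
gripper_force: 30.0
```

Request:
play_rows(plan=[[0,-1,0,0,0,0],[0,-2,0,0,0,0],[0,-2,0,0,0,0],[0,-2,0,0,0,0],[0,-2,0,0,0,0],[0,-1.5,0,0,0,0],[0,-0.7,0,0,0,0],[0,-0.3,0,0,0,0],[0,-0.3,0,0,0,0],[0,0,0,0,0,0],[0,0,0,0,0,0],[0,0,0,0,0,0]])

```text
clock: 13.45
tool_pos: [0.5508, -0.3075, 0.1166]
orientation: [-180.0, -0.0, 171.1]
force: [-3.3, -1.8, 3.9]
opening: 0.0117
gripper_force: 30.0
```

Request:
play_rows(plan=[[0,-0.2,0,0,0,0],[0,-0.2,0,0,0,0],[0,-0.2,0,0,0,0],[0,0,0,0,0,0],[0,0,0,0,0,0]])

```text
clock: 13.87
tool_pos: [0.5499, -0.313, 0.1166]
orientation: [180.0, -0.0, 171.1]
force: [-3.0, 0.9, 5.5]
opening: 0.0118
gripper_force: 30.0
```

Request:
play_rows(plan=[[0,-0.15,0,0,0,0],[0,-0.15,0,0,0,0],[0,0,0,0,0,0],[0,0,0,0,0,0]])

```text
clock: 14.2
tool_pos: [0.5497, -0.3142, 0.1166]
orientation: [179.9, -0.0, 171.1]
force: [-2.3, 10.1, 8.6]
opening: 0.0115
gripper_force: 30.0
```

Request:
play_rows(plan=[[0,-0.1,0,0,0,0],[0,-0.1,0,0,0,0],[0,0,0,0,0,0],[0,0,0,0,0,0]])

```text
clock: 14.53
tool_pos: [0.5497, -0.3143, 0.1166]
orientation: [179.7, -0.0, 171.1]
force: [-2.7, 19.9, 11.4]
opening: 0.0116
gripper_force: 30.0
```

Guard against its stop (force rises, no motion). Release, lift and look.

Request:
play_rows(plan=[[0,0.3,0,0,0,0],[0,0,0,0,0,0],[0,0,0,0,0,0],[0,0,0,0,0,0],[0,0,0,0,0,0],[0,0,-2,0,0,0],[0,0,-4,0,0,0],[0,0,-4,0,0,0],[0,0,-4,0,0,0],[0,0,-1,0,0,0]], grip=4)

```text
clock: 15.37
tool_pos: [0.5519, -0.3173, 0.2741]
orientation: [-179.8, 0.5, 171.1]
force: [1.0, -0.6, 1.1]
opening: 0.0398
gripper_force: 0.0
```

Request:
play_rows(plan=[[0.8,2.8,0,0,0,0],[0.8,3.3,0,0,0,0],[0.8,3.3,0,0,0,0],[0.8,3.3,0,0,0,0],[0.8,3.3,0,0,0,0],[0.8,3.3,0,0,0,0],[0.8,3.3,0,0,0,0],[0.8,3.3,0,0,0,0],[0.8,3.3,0,0,0,0],[0.8,3.3,0,0,0,0],[0.8,3.3,0,0,0,0],[0.8,3.3,0,0,0,0],[0.8,3.3,0,0,0,0],[0.8,3.3,0,0,0,0],[0.8,3.3,0,0,0,0],[0.8,3.3,0,0,0,0],[0,0,0,0,0,0],[0,0,0,0,0,0],[0,0,0,0,0,0],[0,0,0,0,0,0]], grip=0)

```text
clock: 17.03
tool_pos: [0.5046, 0.2202, 0.2664]
orientation: [-180.0, -0.0, 171.0]
force: [-0.5, -0.3, -0.3]
opening: 0.0002
gripper_force: 0.0
```

```bash
python3 - <<'E'
from h import *
o=get_obs(); print(o["clock"],o["tool_pos"],o["orientation"],o["joint_pos"],o["opening"])
s=save("wrist","w4.png")
for t in ["plunger","gauge_top"]: print(t,[(np.round(r["position"],4).tolist(),round(r["score"],2)) for r in spot_point("wrist",t)])
print(tproj(s,np.array([[.505,.2235,.169]])))
for c in ["scene","side"]:
    save(c,c+"2.png")
    for t in ["guard_fin","plunger","gauge_top"]: print(t,[(np.round(r["position"],4).tolist(),round(r["score"],2)) for r in spot_point(c,t)])
E
python3 -c "
import cv2,numpy as np
a=cv2.imread('pics/w4.png'); b=cv2.imread('pics/scene2.png')
c=np.hstack([cv2.resize(a,(400,300)),cv2.resize(b[260:360,90:290],(400,200))[:,:] if 0 else cv2.resize(b[230:380,90:290],(400,300))])
cv2.imwrite('pics/m5.png',c)"
```

```text
17.0333 [0.5045991  0.22016874 0.26643152] [-1.79987331e+02 -7.05109150e-03  1.71025443e+02] [ 4.39627718e+01  8.06726810e+00 -1.33093582e+01  2.15717247e-03
 -6.86377330e+01 -1.42938115e+02] 0.00021912445449283083
plunger [([0.5047, 0.2224, 0.1696], 0.98)]
gauge_top [([0.544, 0.2422, 0.1503], 0.68)]
[[332.34134523 251.15872966]]
guard_fin [([0.5496, -0.3167, 0.1028], 0.98)]
plunger [([0.5029, 0.2246, 0.1713], 0.79), ([0.3314, -0.0872, 0.1696], 0.58), ([0.2279, 0.3026, 0.1702], 0.48)]
gauge_top [([0.3654, -0.0659, 0.154], 0.78), ([0.2732, 0.3192, 0.1523], 0.67)]
guard_fin [([0.5456, -0.3152, 0.1004], 0.51)]
plunger [([0.5066, 0.2239, 0.1694], 0.79), ([0.3247, -0.0854, 0.1713], 0.63), ([0.5486, -0.3182, 0.1026], 0.62), ([0.2288, 0.3059, 0.1707], 0.53)]
gauge_top [([0.3655, -0.0659, 0.1526], 0.93), ([0.2705, 0.3227, 0.155], 0.66), ([0.5466, 0.2367, 0.1535], 0.59), ([0.742, 0.2, 0.0033], 0.29)]
```

View pics/m5.png

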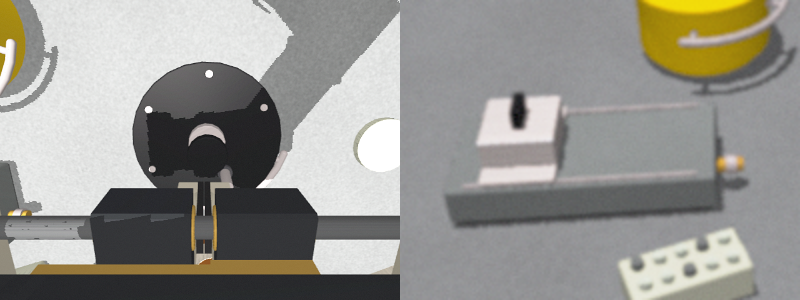

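Left panel: black lid, plunger head at full-frame (331,248), just beyond the closed fingers, on the grey chamber. Right panel: guard fully at the knob end, knob covered. Now press.

Request:
play_rows(plan=[[0,0.3,1.5,0,0,0],[0,0,2.5,0,0,0],[0,0,2,0,0,0],[0,0,1,0,0,0],[0,0,0.6,0,0,0],[0,0,0.4,0,0,0],[0,0,0.4,0,0,0],[0,0,0.3,0,0,0],[0,0,0.3,0,0,0],[0,0,0.2,0,0,0],[0,0,0.1,0,0,0],[0,0,0,0,0,0],[0,0,0,0,0,0],[0,0,0,0,0,0],[0,0,0,0,0,0]])

```text
clock: 18.83
tool_pos: [0.5052, 0.2239, 0.1746]
orientation: [180.0, 0.1, 171.1]
force: [-2.8, -1.3, 5.7]
opening: 0.0005
gripper_force: 3.2
```

Request:
play_rows(plan=[[0,0,0.15,0,0,0],[0,0,0.12,0,0,0],[0,0,0,0,0,0],[0,0,0,0,0,0],[0,0,0,0,0,0],[0,0,0,0,0,0],[0,0,0,0,0,0],[0,0,0,0,0,0]])

```text
clock: 19.5
tool_pos: [0.5053, 0.224, 0.172]
orientation: [180.0, 0.1, 171.1]
force: [-3.4, -1.8, 7.6]
opening: 0.0005
gripper_force: 3.6
```

```bash
python3 - <<'E'
from h import *
o=get_obs(); print(o["clock"],o["tool_pos"],o["orientation"],o["force"])
im=[]
for c in ["scene","side"]:
    s=snapshot(c); u=tproj(s,np.array([[.51,.224,.153]]))[0].astype(int); print(u)
    for t in ["plunger","gauge_top"]: print(t,[(np.round(r["position"],4).tolist(),round(r["score"],2)) for r in spot_point(c,t) if abs(r["position"][0]-.52)<.05 and r["position"][1]>0])
    im.append(cv2.resize(s["frame"][u[1]-40:u[1]+40,u[0]-40:u[0]+40],(400,400),interpolation=cv2.INTER_CUBIC))
    P=np.array([[.505,.2235,.153]]); print(tproj(s,np.array([[.505,.2235,.153],[.548,.2365,.153]])))
cv2.imwrite("pics/m6.png",cv2.cvtColor(np.hstack(im),cv2.COLOR_RGB2BGR))
E
```

```text
19.5 [0.50525487 0.22395555 0.17201873] [1.79959929e+02 5.86165971e-02 1.71085520e+02] [-3.44138326 -1.82269743  7.56337194]
[382 222]
plunger [([0.499, 0.2217, 0.1536], 0.44)]
gauge_top [([0.547, 0.2359, 0.1506], 0.78)]
[[381.63127936 221.60221958]
 [393.43020236 230.44781706]]
[297 275]
plunger [([0.5039, 0.225, 0.1539], 0.57)]
gauge_top [([0.5469, 0.2375, 0.1495], 0.81)]
[[299.67989624 275.85856917]
 [279.78392399 275.79625174]]
```

View pics/m6.png

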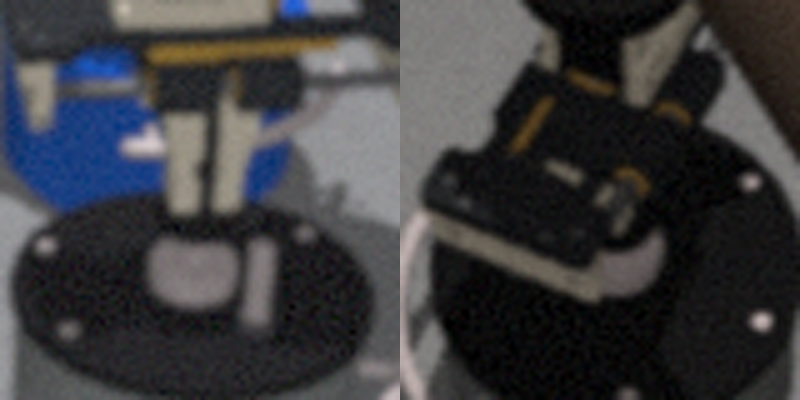

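The picture shows the closed fingertips on the head (left panel, 205,215) and the post top beside it at (260,240). TCP z is 0.172, so the fingertips are at 0.153. The force is 7.6 N against about 8 N expected, so the head is level with the post.

```bash
python3 -c "
from plant import *
print(close_job())"
```

```text
the job is handed in; nothing more can be done
None
```

The job is handed in after about 20 s of the 58 s: the knob is on the T mark, the guard is hard against its stop over the knob, and the plunger is held down at about 153 mm, the gauge-post level, by calculated fingertip height and a 7.6 N push.

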